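Build the heating stack on the hotplate

ROBOT

A 6-joint arm with a two-finger parallel gripper is mounted at the origin on the work surface. World frame = base frame: x ahead of the robot, y to its left, z up, the work surface at z = 0. Lengths are in m, angles in rad, forces in N, time in s.
With the tool pointing down it reaches from about 0.3 to 0.875 m from the base axis. Payload 6.4 kg.
Tool frame: the origin (TCP) lies at the centre of the arm's flange, where the gripper is bolted on; the fingertips stand 173 mm ahead of it and the grasp point (between the pads) lies 155 mm ahead of it; z points along the fingers, x is the direction in which the jaws open and shut, and the axes are right-handed (so a half turn about z gives the same grasp; the last joint's range is limited). The gripper opens to 85 mm and grips with 20 to 120 N. Pads are 22 mm wide; open, the fingers measure 114 mm over their backs; the gripper's body (76 mm by 85 mm) begins 54 mm behind the grasp point. The pads swing forward as they close: fully open they stand 13 mm farther back than shut.
Start: joints at [-1.401, 0.181, 1.607, -0, 1.354, -0.206], TCP at [0.211, -0.535, 0.405] pointing down, gripper open.
Joint ranges: [-2.99, 2.99], [-0.89, 2.07], [0.3, 2.58], [-1.14, 4.28], [0, 2.63], [-3.12, 3.12]. Speed limits (rad/s): [2.57, 2.57, 3.01, 3.14, 3.14, 3.14].

INTERFACE

Orientations are given as a unit quaternion [w, x, y, z].
In Python, from bench import ctrl gives the robot as it stands. The module is installed in compiled form; this text tells all that it offers.
- The arm moves only by the tool move_arm, never from a script. Its argument "moves" is a list of rows, each an object of numbers: "gripper": the opening in per cent of the stroke, from 0 (shut) to 100 (fully open); "x", "y", "z": the shift along the tool's x, y, z in cm; "roll": the turn about the tool's z in degrees. In form: [{"gripper": .., "x": .., "y": .., "z": .., "roll": ..}, ...]. A call has 1 to 5 rows; each row shifts and turns the commanded pose from where the row before left it, along the tool's axes as they then stand; what a row does not reach is not made up. A row lasts 1/8 s, in which the tool goes at most 62.5 mm and 10.7 degrees, less where a joint would pass 70% of its speed; a pose out of reach is approached as far as the arm can. A call is refused whole if a number of a shift passes 6.25 or a number of a turn 10.7, either way. A call with a gripper value outside its range is refused whole. The fingers move at their own pace and stop on an object; the grip force is fixed at half the most. Time passes only in rows, so rows that do not move let the fingers close. It gives the time, the measured TCP pose, the force and the opening at its end, in the units of the state.
- ctrl.get_obs(): the state, without advancing time (a new reading comes with each control period).
- ctrl.camera(name): name is "scene" or "top"; returns a dict with "img" (420x560x3 uint8, red, green, blue), "fx", "fy", "cx", "cy" (pixels), "D" ([k1, k2, p1, p2, k3] as OpenCV has them; the pictures are not rectified), "world_from_camera" (4x4, takes a point from camera to world coordinates). Camera axes: x right, y up, looking along -z (the intrinsics and any distortion apply to the point x, -y, -z); pixel columns grow to the right and rows downward; lengths in m; the calibration is good to about 2 mm. A picture is of the moment at which its call begins. There is no depth.
- ctrl.hand_in(): hands the job in, once; it reports no verdict.
The state is a dict: "time_s": time; "q": joint angles; "dq": joint speeds; "joint_efforts": joint torques, N m; "eef_pos": TCP position; "eef_rot": TCP orientation; "wrist_force": force on the tool from outside, world axes, zero at the start; "torque": the same for the moment, N m; "opening": opening from 0.0 (shut) to 1.0 (fully open).
Only numpy, scipy, OpenCV 4.12 (cv2) and the standard library are available. Lean on these libraries where they do the work, as an engineer would, in place of code of your own. Each camera call takes 0.05 s, during which the arm holds its last target. There are 200 camera calls.

TASK

Set up the heating stack on the stirrer hotplate, working from the bottom up: stand the round aluminium heating block in the middle of the plate, fit into it the reducing insert whose well suits the round-bottom flask, sit the flask upright in that insert, and last put the glass hose adapter fully home in the flask's neck. Set each piece down gently, without dropping it, and let go of it before fetching the next. Leave the other insert, the stopper and the vial where they stand.

Things in the scene. Friction and masses are not known exactly. Their poses are not given: they have to be found in the camera images.
- hotplate: White stirrer hotplate, fixed: housing 80 mm high with two knobs (tops 84 mm up) on its front end, which points along its own -x. Its round white plate is 135 mm across, its flat top 95 mm above the bench. Origin on the bench straight under the plate's centre; the housing reaches 165 mm from it to -x, 97 mm to +x and 80 mm to either side.
- block: Heating block: plain aluminium cylinder 68 mm across, 42 mm high, 0.25 kg, open at the top: a straight round bore 51 mm across and 30 mm deep (wall 8.5 mm, floor 12 mm). Stands on the bench. Origin at the centre of its underside, z up.
- insert: Reducing insert that suits the flask: aluminium, 44 mm high, 0.18 kg. Skirt 47 mm across, 28 mm high, foot bevelled to 39 mm; above it a collar 58 mm across, 16 mm high, round well with a 42 mm mouth. Skirt goes into the block's bore, collar rests on its rim; underside then 14 mm above the block's, seated flask's bulb centre 46 mm above it. Origin: centre of its underside, z up.
- insert_small: The other reducing insert, the same outside, but its well is for a smaller flask: mouth only 30 mm across. Not to be used; leave it standing.
- flask: 25 ml round-bottom glass flask, 45 g, upright in the cork ring: bulb 41 mm across; straight neck 29 mm across (bead at the mouth 31 mm) from 17 to 63.5 mm above the bulb's centre, its bore straight, 24.4 mm across. Origin at the centre of the bulb (20.5 mm above its lowest point), z along the neck; in the cork ring it is 43 mm above the bench.
- cork_ring: Loose cork ring 70 mm across, 30 mm high, which holds the flask at the start. Origin at the centre of its underside.
- adapter: Glass hose adapter, 25 g, upright in a hole of the joint rack: frosted cone 29 mm long below (22.8 mm across at the top, 18 at the tip), collar 31 mm across, 6 mm thick, then a tube 18 mm across up to 29 mm and a ribbed nipple 9 to 12 mm across up to 56 mm. Origin: centre of the collar's underside, z up, 36 mm above the bench in the rack; fully home it is 63.5 mm above the flask's.
- rack: Black plastic joint rack, fixed: block 52 mm by 112 mm (along its y), 36 mm high, with two holes 28 mm across, 29 mm either side of its middle along y: adapter at +y, stopper at -y. Origin at the centre of its underside.
- stopper: Glass stopper in the rack's other hole: frosted cone below, flat head 30 mm across, 22 mm high above the rack. Origin on the level of the rack's top. Not to be used; leave it there.
- vial: Amber sample vial with black cap, 27 mm across, 52 mm high, standing on the bench among the things; leave it standing. Origin at the centre of its underside.
Not all that is in view belongs to the job. Leave any blue look-alike of the insert alone. Leave any yellow look-alike of the flask alone.

How it is judged:
By the outcome, as a careful person would: the job done as asked, in the order asked, and still so for the second after the job is handed in, with the robot touching nothing.
It also fails if it takes over 147 s, if anything falls off the work surface, if the arm or the gripper's body presses on something with over 40 N, if the wrist force passes 120 N, or if a joint passes its speed limit or range.

## Working session

There is one attempt and no reset: what is moved stays moved. The work goes in short steps, Python scripts to look and compute and a tool call to move; the robot and the scene stay as the last step left them, time stands still between calls to the robot, and variables do not carry over. Pictures are saved under pics/ and viewed, about 12 in all and at most 16, crops included, and the job is handed in when it is done.

Besides the shell and the picture viewer there is one more tool, called after "Request:" in YAML: its name, and indented under it one key for each argument. move_arm: Moves the arm, as the interface text tells. Its arguments: {"type":"object","properties":{"moves":{"type":"array","items":{"type":"object","properties":{"gripper":{"type":"number"},"x":{"type":"number"},"y":{"type":"number"},"z":{"type":"number"},"roll":{"type":"number"}}}}},"required":["moves"]}

```bash
mkdir -p pics; cat > h.py <<'E'
import numpy as np, cv2
from bench import ctrl
def shot(name,fn,crop=None,scale=1):
    c=ctrl.camera(name); im=c["img"][:,:,::-1].copy()
    if crop: x0,y0,x1,y1=crop; im=im[y0:y1,x0:x1]
    im=cv2.resize(im,None,fx=scale,fy=scale,interpolation=cv2.INTER_CUBIC)
    cv2.imwrite("pics/"+fn,im); return c
def K(c): return np.array([[c["fx"],0,c["cx"]],[0,c["fy"],c["cy"]],[0,0,1.]])
def px2w(c,uv,z):
    p=cv2.undistortPoints(np.array([[uv]],float),K(c),np.array(c["D"],float))[0,0]
    T=np.array(c["world_from_camera"]); d=T[:3,:3]@np.array([p[0],-p[1],-1]); o=T[:3,3]
    return o+d*(z-o[2])/d[2]
def w2px(c,P):
    T=np.array(c["world_from_camera"]); q=(np.atleast_2d(P)-T[:3,3])@T[:3,:3]
    q=q*[1,-1,-1]
    return cv2.projectPoints(q,np.zeros(3),np.zeros(3),K(c),np.array(c["D"],float))[0][:,0]
E
python3 - <<'E'
from h import *
for n in("scene","top"):
    c=shot(n,n+"0.png",scale=1.42); print(n,c["fx"],c["D"],np.round(c["world_from_camera"],3).tolist())
print(ctrl.get_obs())
E
```

```text
scene 481.74386358906094 [-0.00182898  0.          0.          0.          0.        ] [[-0.368, -0.631, 0.683, 1.163], [0.93, -0.264, 0.257, 0.282], [0.018, 0.73, 0.683, 0.731], [0.0, 0.0, 0.0, 1.0]]
top 409.4015119116668 [-0.09349375  0.          0.          0.          0.        ] [[0.008, 0.971, -0.24, 0.342], [-1.0, 0.007, -0.007, 0.004], [-0.006, 0.24, 0.971, 0.865], [0.0, 0.0, 0.0, 1.0]]
{'time_s': 0.1, 'q': array([-1.40132229e+00,  1.81498774e-01,  1.60790030e+00, -4.56168919e-05,
        1.35381227e+00, -2.06288319e-01]), 'dq': array([-0.00072249, -0.00128073, -0.00305458,  0.00050808,  0.00014564,
       -0.0005638 ]), 'joint_efforts': array([-1.43707266e-04, -4.45882130e+01, -3.52239454e+01, -1.44479823e-04,
        4.18251730e-03, -1.11971147e-05]), 'eef_pos': array([ 0.21099207, -0.53464772,  0.40385974]), 'eef_rot': array([-5.67274572e-04,  8.26737587e-01, -5.62587155e-01, -5.77695912e-04]), 'wrist_force': array([ 0.13183351, -0.88083825, -0.33193233]), 'torque': array([ 0.00268242, -0.03831592,  0.0291903 ]), 'opening': 1.0050784180020524}
```

View pics/scene0.png

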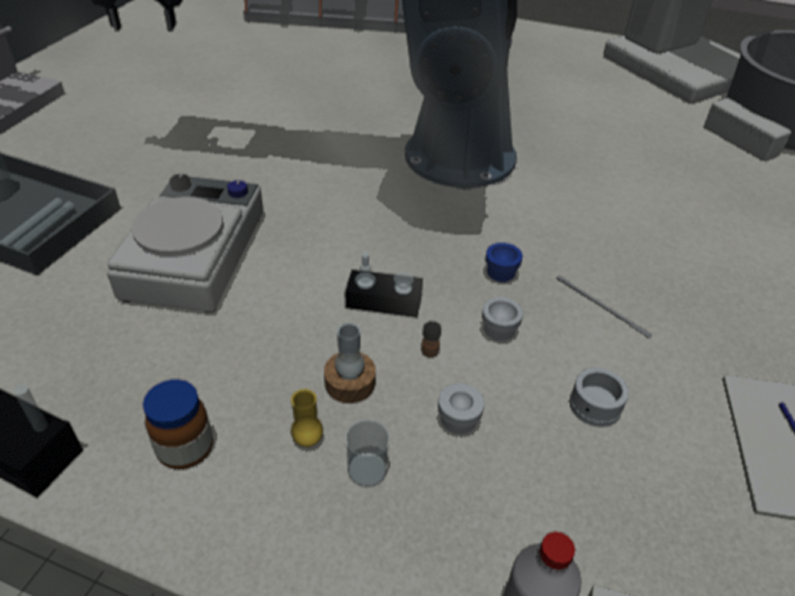

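View pics/top0.png

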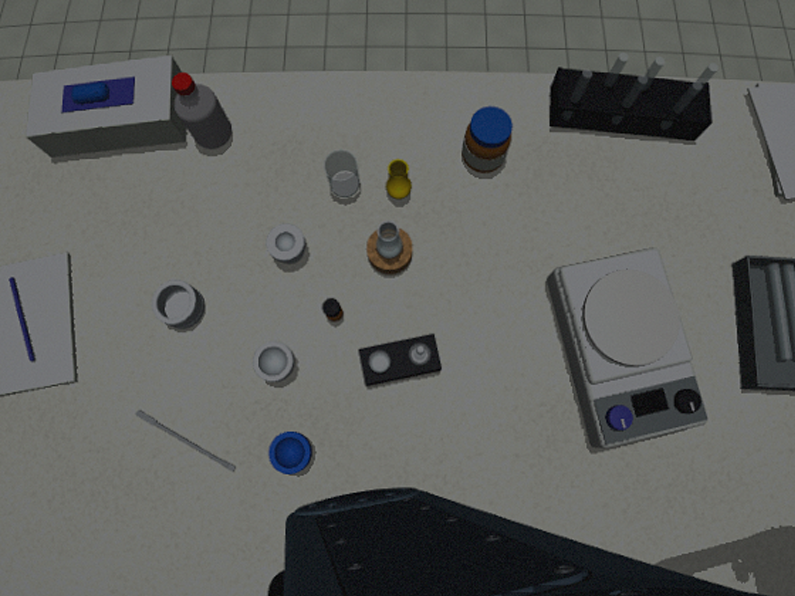

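Scene picture: robot behind, hotplate on the left, the rack at (383,292), flask in cork at (349,362). In the top picture the things that could be confused are:
- **Block:** (178,305).
- **Inserts:** wide well (274,362), small well (286,243), blue look-alike (291,452).
- **Flask:** in cork (388,245), yellow look-alike (398,180).
- **Rack:** adapter with nipple (420,352), stopper (379,361).

I choose the insert at (274,362) and check it in a crop.

```bash
python3 - <<'E'
from h import *
shot("top","t1.png",(100,140,320,290),3.6)
shot("top","t2.png",(380,165,510,325),3.6)
shot("scene","s1.png",(220,160,450,310),3.4)
E
```

```text
(no output)
```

View pics/t1.png

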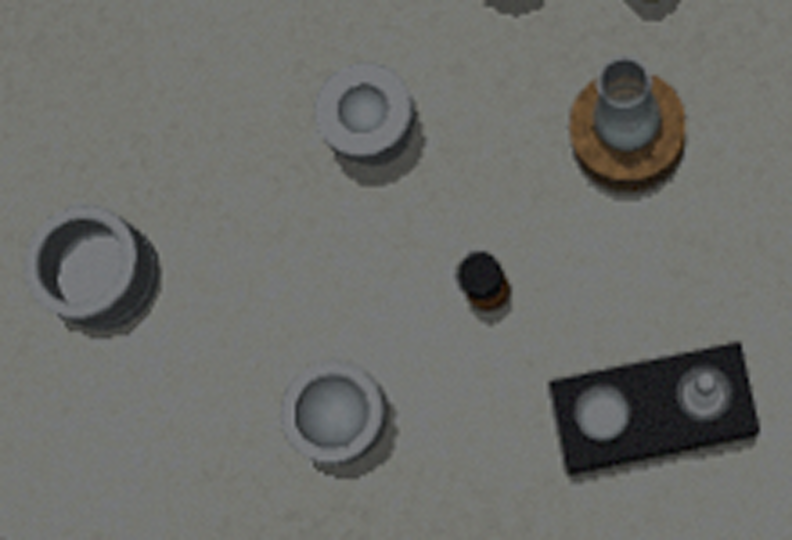

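View pics/t2.png

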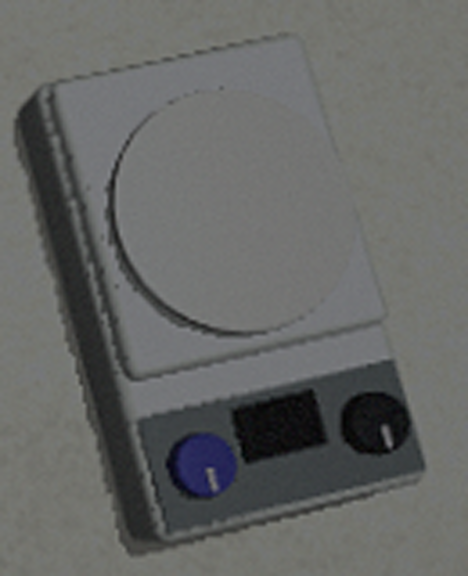

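View pics/s1.png

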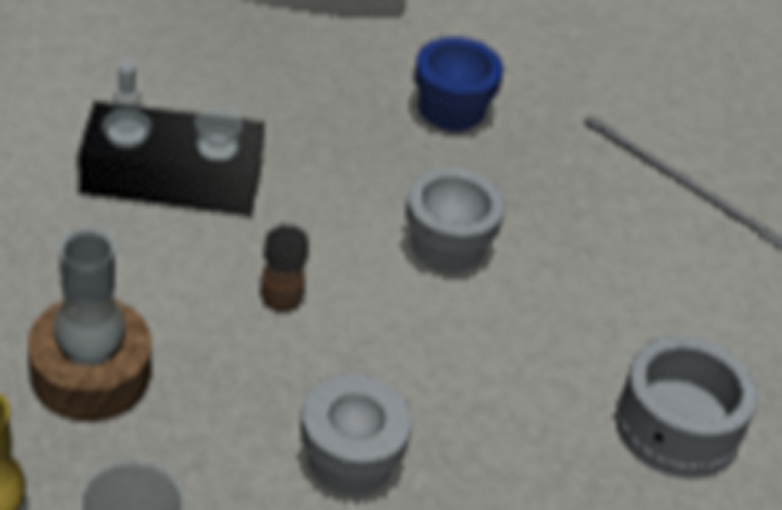

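The crop confirms it: insert with the wide mouth at t1 (334,411), small-well one at (365,110), block (85,263), flask mouth (625,82), adapter collar (703,391), plate centre t2 (234,210).

```bash
python3 - <<'E'
from h import *
t=ctrl.camera("top"); s=ctrl.camera("scene")
T=lambda u,v:(100+u/3.6-.36,140+v/3.6-.36); T2=lambda u,v:(380+u/3.6-.36,165+v/3.6-.36)
S=lambda u,v:(220+u/3.4-.36,160+v/3.4-.36); S0=lambda u,v:(u/1.42-.15,v/1.42-.15)
for n,a,b,z in [("block",T(85,263),S(693,387),.042),("insert",T(334,411),S(455,203),.044),("flask",T(625,82),S(88,247),.1065),
 ("cork",T(628,128),S(90,345),.03),("adTip",T(706,381),S(126,68),.092),("adCol",T(703,392),S(127,125),.042),("stop",T(602,412),S(218,128),.058),("small",T(365,110),S(356,418),.044),("vial",T(481,273),S(287,244),.052),
 ("plate",T2(234,210),S0(179,225),.095),
 ("cornFL",T2(133,380),(0,0),.08),("cornFR",T2(386,315),(0,0),.08)]:
    print(n,np.round(px2w(t,a,z),4),np.round(px2w(s,b,z),4))
from scipy.spatial.transform import Rotation as R
q=ctrl.get_obs()['eef_rot']; print(R.from_quat(np.r_[q[1:],q[0]]).as_matrix().round(3))
# refine ellipses: threshold plate/rims overlay check
im=t["img"][:,:,::-1].copy(); im=cv2.resize(im,None,fx=3,fy=3,interpolation=cv2.INTER_CUBIC)
E
```

```text
block [0.5269 0.3447 0.042 ] [0.5316 0.3495 0.042 ]
insert [0.4425 0.1922 0.044 ] [0.4448 0.1951 0.044 ]
flask [0.6158 0.0293 0.1065] [0.6173 0.0317 0.1065]
cork [0.6144 0.0296 0.03  ] [0.6194 0.0325 0.03  ]
adTip [ 0.4544 -0.0153  0.092 ] [ 0.4579 -0.0132  0.092 ]
adCol [ 0.4554 -0.0149  0.042 ] [ 0.454  -0.0142  0.042 ]
stop [0.4418 0.0409 0.058 ] [0.4515 0.0453 0.058 ]
small [0.6202 0.1845 0.044 ] [0.6228 0.187  0.044 ]
vial [0.5207 0.111  0.052 ] [0.5235 0.1147 0.052 ]
plate [ 0.4989 -0.3045  0.095 ] [ 0.5042 -0.298   0.095 ]
cornFL [ 0.4092 -0.2479  0.08  ] [-0.1201 -1.2454  0.08  ]
cornFR [ 0.4438 -0.3915  0.08  ] [-0.1201 -1.2454  0.08  ]
[[ 0.367 -0.93  -0.   ]
 [-0.93  -0.367  0.   ]
 [-0.    -0.    -1.   ]]
```

Request:
move_arm:
  moves:
    - {"gripper": 100,"roll": 10.7,"x": 0}
    - {"roll": 10.7}
    - {"x": -5.5,"y": -2}
    - {"x": -5.5,"y": -2}
    - {"x": -5.5,"y": -2}

```text
validation failed for argument at $.mo...
```

Request:
move_arm:
  moves:
    - {"gripper": 100,"x": 0,"y": 0,"z": 0,"roll": 10.7}
    - {"gripper": 100,"x": 0,"y": 0,"z": 0,"roll": 10.7}
    - {"gripper": 100,"x": -5.5,"y": -2,"z": 0,"roll": 0}
    - {"gripper": 100,"x": -5.5,"y": -2,"z": 0,"roll": 0}
    - {"gripper": 100,"x": -5.5,"y": -2,"z": 0,"roll": 0}

```text
time_s: 0.98
eef_pos: [0.2709, -0.3682, 0.4046]
eef_rot: [-0.0, 0.708, -0.707, 0.0]
wrist_force: [1.0, -0.0, 0.7]
opening: 0.997
```

Request:
move_arm:
  moves:
    - {"gripper": 100,"x": -5.5,"y": -2,"z": 0,"roll": 0}
    - {"gripper": 100,"x": -5.5,"y": -2,"z": 0,"roll": 0}
    - {"gripper": 100,"x": -5.5,"y": -2,"z": 0,"roll": 0}
    - {"gripper": 100,"x": -5.5,"y": -2,"z": 0,"roll": 0}
    - {"gripper": 100,"x": -5.5,"y": -2,"z": 0,"roll": 0}

```text
time_s: 1.6
eef_pos: [0.3702, -0.0927, 0.4051]
eef_rot: [-0.0, 0.708, -0.706, 0.001]
wrist_force: [0.4, 0.3, -0.2]
opening: 1.004
```

Request:
move_arm:
  moves:
    - {"gripper": 100,"x": -5.5,"y": -2,"z": 0,"roll": 0}
    - {"gripper": 100,"x": -5.5,"y": -2,"z": 0,"roll": 0}
    - {"gripper": 100,"x": -5.5,"y": -2,"z": 0,"roll": 0}
    - {"gripper": 100,"x": -5.5,"y": -2,"z": 0,"roll": 0}
    - {"gripper": 100,"x": -5.5,"y": -2,"z": 0,"roll": 0}

```text
time_s: 2.22
eef_pos: [0.4697, 0.1828, 0.405]
eef_rot: [-0.0, 0.708, -0.706, 0.0]
wrist_force: [1.7, -0.7, 0.7]
opening: 1.0
```

Request:
move_arm:
  moves:
    - {"gripper": 100,"x": -5.4,"y": -2,"z": 0,"roll": 0}
    - {"gripper": 100,"x": -5.5,"y": -2,"z": 0,"roll": 0}
    - {"gripper": 100,"x": -5.5,"y": -1.9,"z": 0,"roll": 0}
    - {"gripper": 100,"x": 0,"y": 0,"z": 6,"roll": 0}
    - {"gripper": 100,"x": 0,"y": 0,"z": 6,"roll": 0}

```text
time_s: 2.85
eef_pos: [0.5282, 0.346, 0.2838]
eef_rot: [-0.001, 0.708, -0.706, 0.0]
wrist_force: [0.1, 0.3, -1.5]
opening: 0.998
```

Request:
move_arm:
  moves:
    - {"gripper": 100,"x": 0,"y": 0,"z": 4,"roll": 0}
    - {"gripper": 100,"x": 0,"y": 0,"z": 0,"roll": 0}

```text
time_s: 3.1
eef_pos: [0.5263, 0.3442, 0.2407]
eef_rot: [0.004, 0.708, -0.706, -0.002]
wrist_force: [0.4, 0.5, 0.7]
opening: 1.0
```

```bash
python3 - <<'E'
from h import *
t=ctrl.camera("top"); s=ctrl.camera("scene"); o=ctrl.get_obs(); p=o['eef_pos']; print(p)
def crop(c,x0,y0,x1,y1,k):
    im=cv2.resize(c["img"][y0:y1,x0:x1,::-1],None,fx=k,fy=k,interpolation=cv2.INTER_CUBIC)
    for P,col in[((p[0],p[1],.042),(0,0,255)),((p[0],p[1],p[2]-.155),(0,255,0)),((p[0],p[1]+.0425,p[2]-.160),(255,0,0)),((p[0],p[1]+.0425,p[2]-.173),(0,255,255))]:
        u=(w2px(c,P)[0]-[x0,y0]+.5)*k; cv2.circle(im,tuple(int(v) for v in u),3,col,-1)
    return im
u=w2px(s,(p[0],p[1],.06))[0].astype(int); v=w2px(t,(p[0],p[1],.06))[0].astype(int); print(u,v)
a=crop(s,u[0]-55,u[1]-75,u[0]+55,u[1]+75,3.6); b=crop(t,max(v[0]-55,0),v[1]-75,max(v[0]-55,0)+110,v[1]+75,3.6)
cv2.imwrite("pics/b1.png",np.hstack([a,b])); print(a.shape)
E
```

```text
[0.52860756 0.3450698  0.24590119]
[423 265] [119 209]
(540, 396, 3)
```

View pics/b1.png

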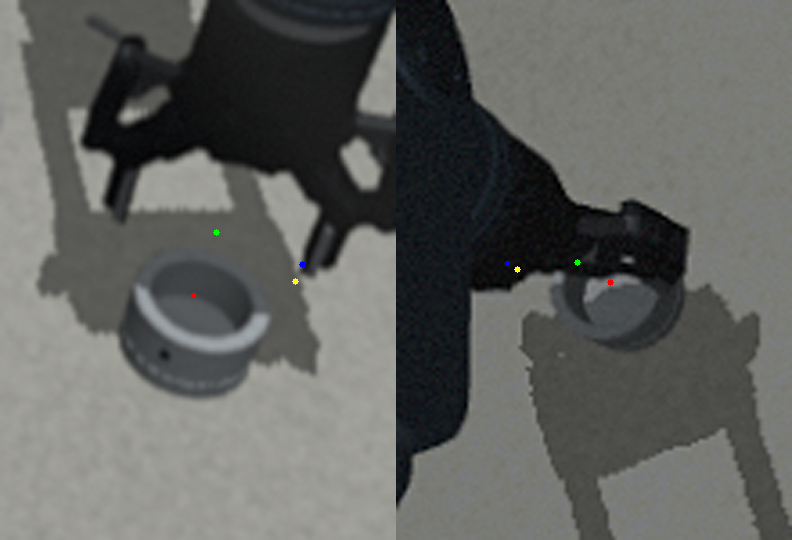

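Picture: open tips stand ~160 mm ahead of the TCP (tip at (305,268) matches the blue dot). The block rim centre is at (202,300) in the left half, 2–4 mm off the tool axis, mostly along the jaw direction, so within the opening.

Request:
move_arm:
  moves:
    - {"gripper": 100,"x": -0.2,"y": -0.1,"z": 4,"roll": 0}
    - {"gripper": 100,"x": 0,"y": 0,"z": 2.7,"roll": 0}
    - {"gripper": 100,"x": 0,"y": 0,"z": 0,"roll": 0}
    - {"gripper": 60,"x": 0,"y": 0,"z": 0,"roll": 0}
    - {"gripper": 60,"x": 0,"y": 0,"z": 0,"roll": 0}

```text
time_s: 3.82
eef_pos: [0.5306, 0.3477, 0.1814]
eef_rot: [-0.003, 0.708, -0.706, 0.001]
wrist_force: [-1.3, 0.6, 7.8]
opening: 0.782
```

Request:
move_arm:
  moves:
    - {"gripper": 60,"x": 0,"y": 0,"z": 0,"roll": 0}
    - {"gripper": 60,"x": 0,"y": 0,"z": 0,"roll": 0}

```text
time_s: 4.08
eef_pos: [0.5306, 0.3477, 0.1814]
eef_rot: [-0.003, 0.708, -0.706, 0.001]
wrist_force: [0.3, 0.7, 6.9]
opening: 0.776
```

Request:
move_arm:
  moves:
    - {"gripper": 60,"x": 0,"y": 0,"z": -3,"roll": 0}
    - {"gripper": 60,"x": 0,"y": 0,"z": -6,"roll": 0}
    - {"gripper": 60,"x": 0,"y": 0,"z": -6,"roll": 0}
    - {"gripper": 60,"x": 0,"y": 0,"z": -3,"roll": 0}
    - {"gripper": 60,"x": 0,"y": 0,"z": 0,"roll": 0}

```text
time_s: 4.7
eef_pos: [0.5298, 0.3472, 0.3623]
eef_rot: [-0.004, 0.708, -0.706, 0.002]
wrist_force: [0.4, -0.1, -3.3]
opening: 0.777
```

Request:
move_arm:
  moves:
    - {"gripper": 60,"x": 0,"y": 0,"z": 0,"roll": 0}

```text
time_s: 4.82
eef_pos: [0.5284, 0.3466, 0.3563]
eef_rot: [0.001, 0.708, -0.706, -0.0]
wrist_force: [1.1, -0.1, -2.8]
opening: 0.776
```

Request:
move_arm:
  moves:
    - {"gripper": 60,"x": 4,"y": 0.2,"z": 0,"roll": 0}
    - {"gripper": 60,"x": 5.6,"y": 0.2,"z": 0,"roll": 0}
    - {"gripper": 60,"x": 5.6,"y": 0.2,"z": 0,"roll": 0}
    - {"gripper": 60,"x": 5.6,"y": 0.2,"z": 0,"roll": 0}
    - {"gripper": 60,"x": 5.6,"y": 0.3,"z": 0,"roll": 0}

```text
time_s: 5.45
eef_pos: [0.5176, 0.0812, 0.3551]
eef_rot: [0.001, 0.708, -0.706, -0.002]
wrist_force: [1.4, -0.7, -2.6]
opening: 0.777
```

Request:
move_arm:
  moves:
    - {"gripper": 60,"x": 5.6,"y": 0.2,"z": 0,"roll": 0}
    - {"gripper": 60,"x": 5.6,"y": 0.2,"z": 0,"roll": 0}
    - {"gripper": 60,"x": 5.6,"y": 0.2,"z": 0,"roll": 0}
    - {"gripper": 60,"x": 5.6,"y": 0.2,"z": 0,"roll": 0}
    - {"gripper": 60,"x": 5.6,"y": 0.3,"z": 0,"roll": 0}

```text
time_s: 6.08
eef_pos: [0.5073, -0.1986, 0.3551]
eef_rot: [0.0, 0.708, -0.706, -0.002]
wrist_force: [1.6, 0.2, -3.9]
opening: 0.779
```

Request:
move_arm:
  moves:
    - {"gripper": 60,"x": 5.4,"y": 0.2,"z": 0,"roll": 0}
    - {"gripper": 60,"x": 3,"y": 0.3,"z": 0,"roll": 0}
    - {"gripper": 60,"x": 2,"y": 0,"z": 0,"roll": 0}
    - {"gripper": 60,"x": 0,"y": 0,"z": 3,"roll": 0}
    - {"gripper": 60,"x": 0,"y": 0,"z": 3,"roll": 0}

```text
time_s: 6.7
eef_pos: [0.5034, -0.3008, 0.2958]
eef_rot: [-0.0, 0.708, -0.706, -0.001]
wrist_force: [0.3, 0.1, -3.3]
opening: 0.776
```

Request:
move_arm:
  moves:
    - {"gripper": 60,"x": 0,"y": 0,"z": 0,"roll": 0}
    - {"gripper": 60,"x": 0,"y": 0,"z": 0,"roll": 0}

```text
time_s: 6.95
eef_pos: [0.5039, -0.3009, 0.2981]
eef_rot: [-0.0, 0.708, -0.706, 0.0]
wrist_force: [0.6, -0.5, -2.1]
opening: 0.781
```

```bash
cat >> h.py <<'E'
def pair(fn,pts,ctr,k=3.6,w=55,hh=75):
    ims=[];cs=[]
    for n in("scene","top"):
        c=ctrl.camera(n); cs.append(c); u=w2px(c,ctr)[0].astype(int)
        x0=int(np.clip(u[0]-w,0,560-2*w)); y0=int(np.clip(u[1]-hh,0,420-2*hh)); print(n,"crop origin",x0,y0)
        im=cv2.resize(c["img"][y0:y0+2*hh,x0:x0+2*w,::-1],None,fx=k,fy=k,interpolation=cv2.INTER_CUBIC)
        for P in pts:
            v=(w2px(c,P)[0]-[x0,y0]+.5)*k; cv2.circle(im,tuple(int(a) for a in v),1,(0,0,255),-1)
        ims.append(im)
    cv2.imwrite("pics/"+fn,np.hstack(ims)); return cs
def ring(x,y,z,d,n=40):
    a=np.linspace(0,2*np.pi,n,endpoint=False); return [(x+d/2*np.cos(i),y+d/2*np.sin(i),z) for i in a]
E
python3 - <<'E'
from h import *
p=ctrl.get_obs()['eef_pos']; print(p); b=p[2]-.1814; print("bottom",b)
pair("p1.png",ring(p[0],p[1],b+.042,.068)+ring(.5015,-.301,.095,.135),(.50,-.30,.12))
E
```

```text
[ 0.50391257 -0.30093273  0.29808153]
bottom 0.11668152649271868
scene crop origin 69 72
top crop origin 392 144
```

View pics/p1.png

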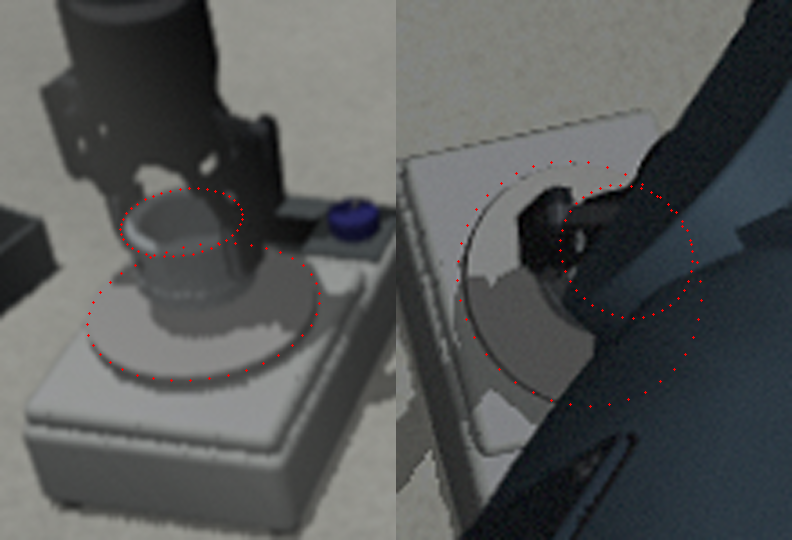

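Left half: the held block's rim (dotted, centre about (182,222)) and the plate (centre about (204,315)) both match the predicted rings within about 1–2 mm. Lowering.

Request:
move_arm:
  moves:
    - {"gripper": 60,"x": 0,"y": 0.05,"z": 1.2,"roll": 0}
    - {"gripper": 60,"x": 0,"y": 0,"z": 0.4,"roll": 0}
    - {"gripper": 60,"x": 0,"y": 0,"z": 0.2,"roll": 0}
    - {"gripper": 60,"x": 0,"y": 0,"z": 0,"roll": 0}
    - {"gripper": 60,"x": 0,"y": 0,"z": 0,"roll": 0}

```text
time_s: 7.68
eef_pos: [0.5031, -0.3013, 0.2799]
eef_rot: [0.0, 0.708, -0.706, 0.0]
wrist_force: [0.5, 0.1, -2.7]
opening: 0.781
```

Request:
move_arm:
  moves:
    - {"gripper": 60,"x": 0,"y": 0,"z": 0.2,"roll": 0}
    - {"gripper": 60,"x": 0,"y": 0,"z": 0,"roll": 0}
    - {"gripper": 60,"x": 0,"y": 0,"z": 0,"roll": 0}

```text
time_s: 8.05
eef_pos: [0.503, -0.3012, 0.2777]
eef_rot: [0.0, 0.708, -0.706, 0.0]
wrist_force: [0.3, 0.7, -2.2]
opening: 0.778
```

Request:
move_arm:
  moves:
    - {"gripper": 60,"x": 0,"y": 0,"z": 0.15,"roll": 0}
    - {"gripper": 60,"x": 0,"y": 0,"z": 0,"roll": 0}
    - {"gripper": 60,"x": 0,"y": 0,"z": 0,"roll": 0}

```text
time_s: 8.43
eef_pos: [0.5031, -0.3013, 0.2765]
eef_rot: [0.0, 0.708, -0.706, 0.0]
wrist_force: [-1.0, 0.1, 0.1]
opening: 0.776
```

Request:
move_arm:
  moves:
    - {"gripper": 60,"x": 0,"y": 0,"z": 0.1,"roll": 0}
    - {"gripper": 60,"x": 0,"y": 0,"z": 0,"roll": 0}
    - {"gripper": 60,"x": 0,"y": 0,"z": 0,"roll": 0}

```text
time_s: 8.8
eef_pos: [0.5031, -0.3013, 0.2765]
eef_rot: [0.0, 0.708, -0.706, 0.0]
wrist_force: [-4.4, 2.1, 8.6]
opening: 0.775
```

Request:
move_arm:
  moves:
    - {"gripper": 60,"x": 0,"y": 0,"z": -0.1,"roll": 0}
    - {"gripper": 85,"x": 0,"y": 0,"z": 0,"roll": 0}
    - {"gripper": 100,"x": 0,"y": 0,"z": 0,"roll": 0}
    - {"gripper": 100,"x": 0,"y": 0,"z": 0,"roll": 0}
    - {"gripper": 100,"x": 0,"y": 0,"z": 0,"roll": 0}

```text
time_s: 9.43
eef_pos: [0.5031, -0.3012, 0.2761]
eef_rot: [0.0, 0.708, -0.706, 0.0]
wrist_force: [-0.2, -0.8, 0.1]
opening: 0.999
```

Request:
move_arm:
  moves:
    - {"gripper": 100,"x": 0,"y": 0,"z": -2,"roll": 0}
    - {"gripper": 100,"x": 0,"y": 0,"z": -6,"roll": 0}
    - {"gripper": 100,"x": -4,"y": 0.5,"z": 0,"roll": 0}
    - {"gripper": 100,"x": -5.6,"y": 0.7,"z": 0,"roll": 0}
    - {"gripper": 100,"x": -5.6,"y": 0.7,"z": 0,"roll": 0}

```text
time_s: 10.05
eef_pos: [0.4832, -0.148, 0.3564]
eef_rot: [-0.0, 0.708, -0.707, 0.0]
wrist_force: [-0.0, 0.5, -0.6]
opening: 0.999
```

Request:
move_arm:
  moves:
    - {"gripper": 100,"x": -5.6,"y": 0.7,"z": 0,"roll": 0}
    - {"gripper": 100,"x": -5.6,"y": 0.7,"z": 0,"roll": 0}
    - {"gripper": 100,"x": -5.6,"y": 0.7,"z": 0,"roll": 0}
    - {"gripper": 100,"x": -5.6,"y": 0.7,"z": 0,"roll": 0}
    - {"gripper": 100,"x": -5.6,"y": 0.7,"z": 0,"roll": 0}

```text
time_s: 10.68
eef_pos: [0.4476, 0.1324, 0.3565]
eef_rot: [-0.0, 0.708, -0.706, 0.0]
wrist_force: [0.5, 1.1, -0.3]
opening: 0.998
```

Request:
move_arm:
  moves:
    - {"gripper": 100,"x": -4,"y": 0.4,"z": 0,"roll": 0}
    - {"gripper": 100,"x": -2.4,"y": 0.2,"z": 0,"roll": 0}
    - {"gripper": 100,"x": 0,"y": 0,"z": 0,"roll": 0}

```text
time_s: 11.05
eef_pos: [0.4415, 0.1959, 0.3562]
eef_rot: [-0.0, 0.709, -0.705, 0.0]
wrist_force: [0.8, -0.4, -0.1]
opening: 0.997
```

```bash
python3 - <<'E'
from h import *
print(ctrl.get_obs()['eef_pos'])
pair("p2.png",ring(.502,-.3013,.137,.068)+ring(.502,-.3013,.095,.135),(.50,-.30,.10))
E
```

```text
[0.4414725  0.19594394 0.35619823]
scene crop origin 70 80
top crop origin 388 146
```

View pics/p2.png

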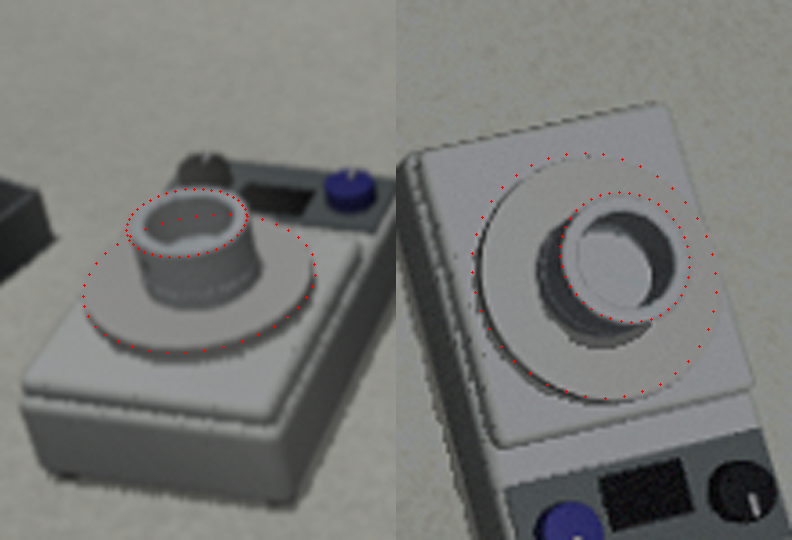

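Block stands on the plate, concentric within about 1 mm in both views (rings coincide). Now the insert.

Request:
move_arm:
  moves:
    - {"gripper": 100,"x": 0.22,"y": -0.25,"z": 5,"roll": 0}
    - {"gripper": 100,"x": 0,"y": 0,"z": 5,"roll": 0}
    - {"gripper": 100,"x": 0,"y": 0,"z": 4,"roll": 0}
    - {"gripper": 100,"x": 0,"y": 0,"z": 1.9,"roll": 0}
    - {"gripper": 100,"x": 0,"y": 0,"z": 0,"roll": 0}

```text
time_s: 11.78
eef_pos: [0.4439, 0.1912, 0.1958]
eef_rot: [0.002, 0.707, -0.707, -0.001]
wrist_force: [-0.2, 1.1, 0.4]
opening: 1.002
```

Request:
move_arm:
  moves:
    - {"gripper": 50,"x": 0,"y": 0,"z": 0,"roll": 0}
    - {"gripper": 50,"x": 0,"y": 0,"z": 0,"roll": 0}
    - {"gripper": 50,"x": 0,"y": 0,"z": 0,"roll": 0}
    - {"gripper": 50,"x": 0,"y": 0,"z": 0,"roll": 0}
    - {"gripper": 50,"x": 0,"y": 0,"z": 0,"roll": 0}

```text
time_s: 12.4
eef_pos: [0.4454, 0.1924, 0.1992]
eef_rot: [-0.001, 0.708, -0.706, 0.001]
wrist_force: [-1.8, -1.2, 7.1]
opening: 0.647
```

```bash
python3 - <<'E'
from h import *
o=ctrl.get_obs();p=o['eef_pos'];print(p,o['opening'])
pair("i1.png",ring(p[0],p[1],.044,.058)+[(p[0],p[1]+s*.029,z) for s in(-1,1) for z in (.028,.032)],(p[0],p[1],.06))
E
```

```text
[0.44540626 0.19244902 0.19922884] 0.6473440320430415
scene crop origin 298 138
top crop origin 135 176
```

View pics/i1.png

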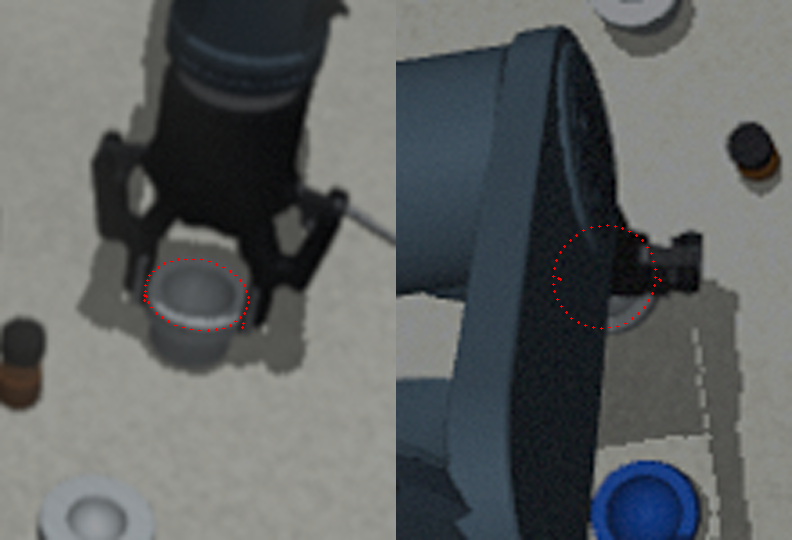

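Insert held on the collar (rim ring matches at (197,295); opening ≈58 mm). Lift and carry.

Request:
move_arm:
  moves:
    - {"gripper": 50,"x": 0,"y": 0,"z": -3,"roll": 0}
    - {"gripper": 50,"x": 0,"y": 0,"z": -6,"roll": 0}
    - {"gripper": 50,"x": 0,"y": 0,"z": -6,"roll": 0}
    - {"gripper": 50,"x": 0,"y": 0,"z": -3,"roll": 0}
    - {"gripper": 50,"x": 4.4,"y": -0.5,"z": 0,"roll": 0}

```text
time_s: 13.12
eef_pos: [0.45, 0.1497, 0.3818]
eef_rot: [-0.004, 0.709, -0.705, 0.003]
wrist_force: [0.4, -0.2, -2.5]
opening: 0.647
```

Request:
move_arm:
  moves:
    - {"gripper": 50,"x": 5.4,"y": -0.6,"z": 0,"roll": 0}
    - {"gripper": 50,"x": 5.4,"y": -0.6,"z": 0,"roll": 0}
    - {"gripper": 50,"x": 5.4,"y": -0.6,"z": 0,"roll": 0}
    - {"gripper": 50,"x": 5.4,"y": -0.6,"z": 0,"roll": 0}
    - {"gripper": 50,"x": 5.4,"y": -0.6,"z": 0,"roll": 0}

```text
time_s: 13.75
eef_pos: [0.4798, -0.1232, 0.3783]
eef_rot: [-0.0, 0.708, -0.706, 0.001]
wrist_force: [1.2, -0.2, -0.9]
opening: 0.648
```

Request:
move_arm:
  moves:
    - {"gripper": 50,"x": 5.4,"y": -0.7,"z": 0,"roll": 0}
    - {"gripper": 50,"x": 5.4,"y": -0.7,"z": 0,"roll": 0}
    - {"gripper": 50,"x": 4,"y": -0.6,"z": 0,"roll": 0}
    - {"gripper": 50,"x": 2.7,"y": -0.2,"z": 0,"roll": 0}
    - {"gripper": 50,"x": 0,"y": 0,"z": 0,"roll": 0}

```text
time_s: 14.38
eef_pos: [0.5021, -0.2982, 0.3778]
eef_rot: [-0.0, -0.707, 0.707, -0.001]
wrist_force: [0.3, -0.2, -1.0]
opening: 0.65
```

```bash
python3 - <<'E'
from h import *
o=ctrl.get_obs();p=o['eef_pos'];print(p,o['opening'],o['wrist_force'])
b=p[2]-.1992;print(b)
E
```

```text
[ 0.50213764 -0.29823982  0.37784268] 0.6498301664297651 [ 0.28738914 -0.15868773 -0.99988687]
0.17864268285494384
```

Request:
move_arm:
  moves:
    - {"gripper": 50,"x": 0.3,"y": -0.1,"z": 2,"roll": 0}
    - {"gripper": 50,"x": 0,"y": 0,"z": 1.4,"roll": 0}
    - {"gripper": 50,"x": 0,"y": 0,"z": 0,"roll": 0}
    - {"gripper": 50,"x": 0,"y": 0,"z": 0,"roll": 0}

```text
time_s: 14.88
eef_pos: [0.5037, -0.2989, 0.3432]
eef_rot: [-0.0, 0.708, -0.706, -0.0]
wrist_force: [-0.1, -0.6, -0.9]
opening: 0.649
```

```bash
python3 - <<'E'
from h import *
o=ctrl.get_obs();p=o['eef_pos'];print(p,o['wrist_force'])
b=p[2]-.1992;print(b)
pair("j1.png",ring(p[0]-.001,p[1],b+.044,.058)+ring(.502,-.3013,.137,.068),(.50,-.30,.13))
E
```

```text
[ 0.50367777 -0.2989395   0.34316472] [-0.06110166 -0.55497392 -0.93925445]
0.14396472067022725
scene crop origin 68 68
top crop origin 394 143
```

View pics/j1.png

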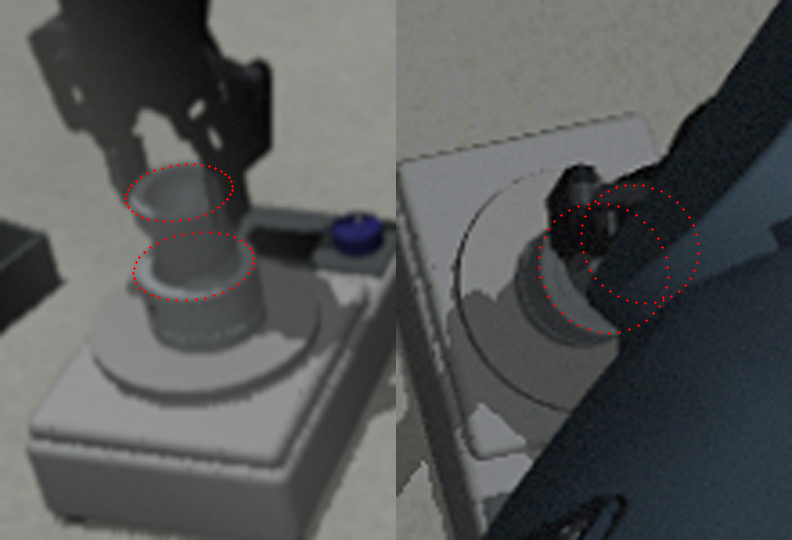

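Left half: insert hangs upright, its rim at (180,192) on the predicted ring; it's ~2.4 mm to +y of the block axis. Correct and lower.

Request:
move_arm:
  moves:
    - {"gripper": 50,"x": 0.25,"y": 0.05,"z": 0.3,"roll": 0}
    - {"gripper": 50,"x": 0,"y": 0,"z": 0.3,"roll": 0}
    - {"gripper": 50,"x": 0,"y": 0,"z": 0.3,"roll": 0}
    - {"gripper": 50,"x": 0,"y": 0,"z": 0.3,"roll": 0}
    - {"gripper": 50,"x": 0,"y": 0,"z": 0,"roll": 0}

```text
time_s: 15.6
eef_pos: [0.5029, -0.3018, 0.3307]
eef_rot: [-0.0, 0.708, -0.706, -0.0]
wrist_force: [0.4, 0.4, -2.0]
opening: 0.649
```

Request:
move_arm:
  moves:
    - {"gripper": 50,"x": 0,"y": 0,"z": 0.2,"roll": 0}
    - {"gripper": 50,"x": 0,"y": 0,"z": 0.2,"roll": 0}
    - {"gripper": 50,"x": 0,"y": 0,"z": 0,"roll": 0}

```text
time_s: 15.98
eef_pos: [0.503, -0.3019, 0.327]
eef_rot: [0.0, 0.708, -0.706, -0.0]
wrist_force: [0.5, -0.7, -1.7]
opening: 0.65
```

Request:
move_arm:
  moves:
    - {"gripper": 50,"x": 0,"y": 0,"z": 0.4,"roll": 0}
    - {"gripper": 50,"x": 0,"y": 0,"z": 0.4,"roll": 0}
    - {"gripper": 50,"x": 0,"y": 0,"z": 0.3,"roll": 0}
    - {"gripper": 50,"x": 0,"y": 0,"z": 0.2,"roll": 0}
    - {"gripper": 50,"x": 0,"y": 0,"z": 0,"roll": 0}

```text
time_s: 16.6
eef_pos: [0.503, -0.3019, 0.314]
eef_rot: [0.0, 0.708, -0.706, -0.0]
wrist_force: [1.2, 0.3, -1.7]
opening: 0.646
```

Request:
move_arm:
  moves:
    - {"gripper": 50,"x": 0,"y": 0,"z": 0.3,"roll": 0}
    - {"gripper": 50,"x": 0,"y": 0,"z": 0,"roll": 0}
    - {"gripper": 50,"x": 0,"y": 0,"z": 0.15,"roll": 0}
    - {"gripper": 50,"x": 0,"y": 0,"z": 0,"roll": 0}

```text
time_s: 17.1
eef_pos: [0.503, -0.3019, 0.3096]
eef_rot: [0.0, 0.708, -0.706, -0.0]
wrist_force: [0.2, 0.4, -1.3]
opening: 0.65
```

Request:
move_arm:
  moves:
    - {"gripper": 50,"x": 0,"y": 0,"z": 0.1,"roll": 0}
    - {"gripper": 50,"x": 0,"y": 0,"z": 0,"roll": 0}
    - {"gripper": 50,"x": 0,"y": 0,"z": 0,"roll": 0}

```text
time_s: 17.48
eef_pos: [0.503, -0.3019, 0.3087]
eef_rot: [-0.0, 0.708, -0.706, 0.0]
wrist_force: [1.4, -0.8, -2.1]
opening: 0.653
```

Request:
move_arm:
  moves:
    - {"gripper": 50,"x": 0,"y": 0,"z": 0.05,"roll": 0}
    - {"gripper": 50,"x": 0,"y": 0,"z": 0,"roll": 0}
    - {"gripper": 50,"x": 0,"y": 0,"z": 0,"roll": 0}

```text
time_s: 17.85
eef_pos: [0.503, -0.3019, 0.3082]
eef_rot: [-0.0, 0.708, -0.706, -0.0]
wrist_force: [-0.5, -0.2, -1.6]
opening: 0.654
```

Request:
move_arm:
  moves:
    - {"gripper": 50,"x": 0,"y": 0,"z": 0.06,"roll": 0}
    - {"gripper": 50,"x": 0,"y": 0,"z": 0,"roll": 0}
    - {"gripper": 50,"x": 0,"y": 0,"z": 0,"roll": 0}

```text
time_s: 18.23
eef_pos: [0.503, -0.3019, 0.308]
eef_rot: [0.0, 0.708, -0.706, 0.0]
wrist_force: [-2.9, 2.7, 4.5]
opening: 0.648
```

Request:
move_arm:
  moves:
    - {"gripper": 50,"x": 0,"y": 0,"z": 0.06,"roll": 0}
    - {"gripper": 50,"x": 0,"y": 0,"z": 0,"roll": 0}
    - {"gripper": 50,"x": 0,"y": 0,"z": 0,"roll": 0}

```text
time_s: 18.6
eef_pos: [0.503, -0.3019, 0.308]
eef_rot: [0.0, 0.708, -0.706, 0.0]
wrist_force: [-5.2, 3.2, 9.6]
opening: 0.651
```

Request:
move_arm:
  moves:
    - {"gripper": 50,"x": 0,"y": 0,"z": -0.1,"roll": 0}
    - {"gripper": 75,"x": 0,"y": 0,"z": 0,"roll": 0}
    - {"gripper": 100,"x": 0,"y": 0,"z": 0,"roll": 0}
    - {"gripper": 100,"x": 0,"y": 0,"z": 0,"roll": 0}
    - {"gripper": 100,"x": 0,"y": 0,"z": 0,"roll": 0}

```text
time_s: 19.23
eef_pos: [0.503, -0.3019, 0.3079]
eef_rot: [-0.0, 0.708, -0.706, -0.0]
wrist_force: [-0.1, 1.0, 0.3]
opening: 0.998
```

Request:
move_arm:
  moves:
    - {"gripper": 100,"x": 0,"y": 0,"z": -3,"roll": 0}
    - {"gripper": 100,"x": 0,"y": 0,"z": -6,"roll": 0}
    - {"gripper": 100,"x": -4.2,"y": -1.5,"z": 0,"roll": 0}
    - {"gripper": 100,"x": -5,"y": -1.8,"z": 0,"roll": 0}
    - {"gripper": 100,"x": -5,"y": -1.8,"z": 0,"roll": 0}

```text
time_s: 19.85
eef_pos: [0.554, -0.1586, 0.3983]
eef_rot: [-0.0, 0.708, -0.707, 0.0]
wrist_force: [-0.3, -0.8, 1.0]
opening: 1.002
```

Request:
move_arm:
  moves:
    - {"gripper": 100,"x": -5,"y": -1.8,"z": 0,"roll": 0}
    - {"gripper": 100,"x": -5,"y": -1.8,"z": 0,"roll": 0}
    - {"gripper": 100,"x": -5,"y": -1.8,"z": 0,"roll": 0}
    - {"gripper": 100,"x": -4,"y": -0.9,"z": 0,"roll": 0}
    - {"gripper": 100,"x": 0,"y": 0,"z": 4,"roll": 0}

```text
time_s: 20.48
eef_pos: [0.6179, 0.0334, 0.3613]
eef_rot: [-0.003, 0.709, -0.705, 0.003]
wrist_force: [0.1, -0.4, -1.2]
opening: 1.0
```

Request:
move_arm:
  moves:
    - {"gripper": 100,"x": 0,"y": 0,"z": 4,"roll": 0}
    - {"gripper": 100,"x": 0,"y": 0,"z": 0,"roll": 0}
    - {"gripper": 100,"x": 0,"y": 0,"z": 0,"roll": 0}

```text
time_s: 20.85
eef_pos: [0.6169, 0.0301, 0.3195]
eef_rot: [-0.001, 0.708, -0.706, 0.001]
wrist_force: [-0.5, -1.2, 0.5]
opening: 1.002
```

```bash
python3 - <<'E'
from h import *
o=ctrl.get_obs();p=o['eef_pos'];print(p)
cs=pair("f1.png",ring(.6165,.0305,.1065,.031,24)+ring(.502,-.3013,.153,.058,24),(.59,-.04,.1),k=3)
a=cv2.imread("pics/f1.png")[:, :330]
c=cs[0]; 
def sub(c,P,w,k,pts):
    u=w2px(c,P)[0].astype(int); x0,y0=max(u[0]-w,0),max(u[1]-w,0)
    im=cv2.resize(c["img"][y0:y0+2*w,x0:x0+2*w,::-1],(2*w*k,2*w*k),interpolation=cv2.INTER_CUBIC)
    for q in pts:
        v=(w2px(c,q)[0]-[x0,y0]+.5)*k; cv2.circle(im,tuple(int(t) for t in v),1,(0,0,255),-1)
    return im
r1=ring(.6165,.0305,.1065,.031,24)+ring(.6165,.0305,.03,.07,24); r2=ring(.502,-.3013,.153,.058,24)+ring(.502,-.3013,.137,.068,24)
top=np.hstack([sub(c,(.6165,.0305,.08),25,6,r1) for c in cs]); bot=np.hstack([sub(c,(.502,-.3013,.14),25,6,r2) for c in cs])
cv2.imwrite("pics/f1.png",np.vstack([top,bot]))
E
```

```text
[0.61686126 0.03013437 0.31948243]
scene crop origin 161 139
top crop origin 253 101
```

View pics/f1.png

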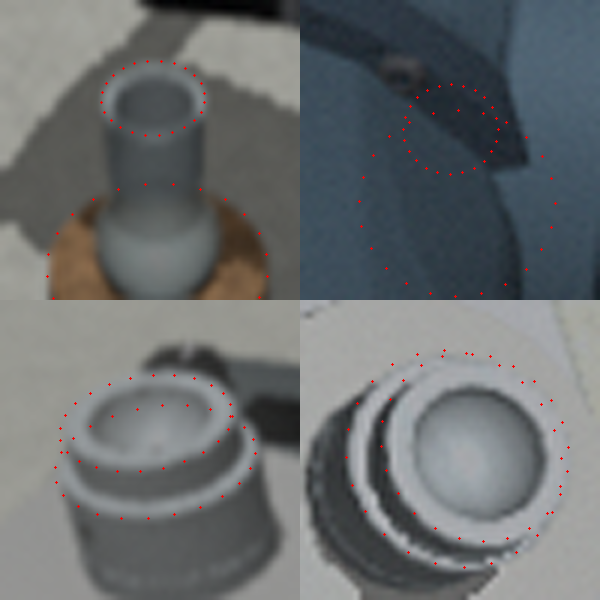

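Top-left: flask mouth at (154,98) matches the predicted ring, so the tool axis is over it. Bottom: insert collar sits on the block rim, upright, centre at (150,420). Grasp the flask neck.

Request:
move_arm:
  moves:
    - {"gripper": 100,"x": 0,"y": 0,"z": 4,"roll": 0}
    - {"gripper": 100,"x": 0,"y": 0,"z": 2.5,"roll": 0}
    - {"gripper": 100,"x": 0,"y": 0,"z": 1.3,"roll": 0}
    - {"gripper": 100,"x": 0,"y": 0,"z": 0,"roll": 0}
    - {"gripper": 60,"x": 0,"y": 0,"z": 0,"roll": 0}

```text
time_s: 21.58
eef_pos: [0.6171, 0.0302, 0.2417]
eef_rot: [-0.001, 0.708, -0.706, 0.001]
wrist_force: [0.1, -0.6, -0.3]
opening: 0.82
```

Request:
move_arm:
  moves:
    - {"gripper": 40,"x": 0,"y": 0,"z": 0,"roll": 0}
    - {"gripper": 40,"x": 0,"y": 0,"z": 0,"roll": 0}
    - {"gripper": 20,"x": 0,"y": 0,"z": 0,"roll": 0}
    - {"gripper": 20,"x": 0,"y": 0,"z": 0,"roll": 0}
    - {"gripper": 20,"x": 0,"y": 0,"z": 0,"roll": 0}

```text
time_s: 22.2
eef_pos: [0.6166, 0.0305, 0.2407]
eef_rot: [-0.0, 0.708, -0.706, 0.0]
wrist_force: [-0.2, 1.7, 4.8]
opening: 0.324
```

Request:
move_arm:
  moves:
    - {"gripper": 20,"x": 0,"y": 0,"z": 0,"roll": 0}
    - {"gripper": 20,"x": 0,"y": 0,"z": 0,"roll": 0}

```text
time_s: 22.45
eef_pos: [0.6165, 0.0304, 0.2407]
eef_rot: [-0.0, 0.708, -0.706, 0.0]
wrist_force: [-0.3, 1.2, 6.3]
opening: 0.33
```

Request:
move_arm:
  moves:
    - {"gripper": 20,"x": 0,"y": 0,"z": -2,"roll": 0}
    - {"gripper": 20,"x": 0,"y": 0,"z": -5,"roll": 0}
    - {"gripper": 20,"x": 0,"y": 0,"z": -6,"roll": 0}
    - {"gripper": 20,"x": 0,"y": 0,"z": -3,"roll": 0}
    - {"gripper": 20,"x": 3.2,"y": 1.1,"z": 0,"roll": 0}

```text
time_s: 23.08
eef_pos: [0.6062, -0.0007, 0.4052]
eef_rot: [-0.002, 0.709, -0.705, 0.003]
wrist_force: [0.5, -0.8, -1.6]
opening: 0.331
```

Request:
move_arm:
  moves:
    - {"gripper": 20,"x": 5,"y": 1.7,"z": 0,"roll": 0}
    - {"gripper": 20,"x": 5,"y": 1.7,"z": 0,"roll": 0}
    - {"gripper": 20,"x": 5,"y": 1.7,"z": 0,"roll": 0}
    - {"gripper": 20,"x": 5,"y": 1.7,"z": 0,"roll": 0}
    - {"gripper": 20,"x": 4,"y": 1.5,"z": 0,"roll": 0}

```text
time_s: 23.7
eef_pos: [0.5219, -0.2437, 0.4011]
eef_rot: [0.0, 0.708, -0.707, 0.001]
wrist_force: [0.0, 0.0, 0.1]
opening: 0.33
```

Request:
move_arm:
  moves:
    - {"gripper": 20,"x": 3.5,"y": 1.2,"z": 0,"roll": 0}
    - {"gripper": 20,"x": 2.5,"y": 0.8,"z": 0,"roll": 0}
    - {"gripper": 20,"x": 0,"y": 0,"z": 0,"roll": 0}
    - {"gripper": 20,"x": 0,"y": 0,"z": 1.2,"roll": 0}
    - {"gripper": 20,"x": 0,"y": 0,"z": 0,"roll": 0}

```text
time_s: 24.32
eef_pos: [0.503, -0.3006, 0.3865]
eef_rot: [-0.0, 0.708, -0.706, -0.001]
wrist_force: [-0.5, 0.2, -0.0]
opening: 0.33
```

```bash
python3 - <<'E'
from h import *
o=ctrl.get_obs();p=o['eef_pos'];print(p,o['wrist_force'],o['opening'])
b=p[2]-.1977;print(b)
pair("k1.png",ring(p[0],p[1],b+.0635,.031,24)+ring(p[0],p[1],b,.041,24)+ring(.502,-.3013,.153,.058,24),(.502,-.3013,.18),k=4,w=45,hh=60)
E
```

```text
[ 0.50295834 -0.30056952  0.38647002] [-0.46557493  0.19321252 -0.01070245] 0.32954289359362343
0.18877001912572577
scene crop origin 72 63
top crop origin 415 151
```

View pics/k1.png

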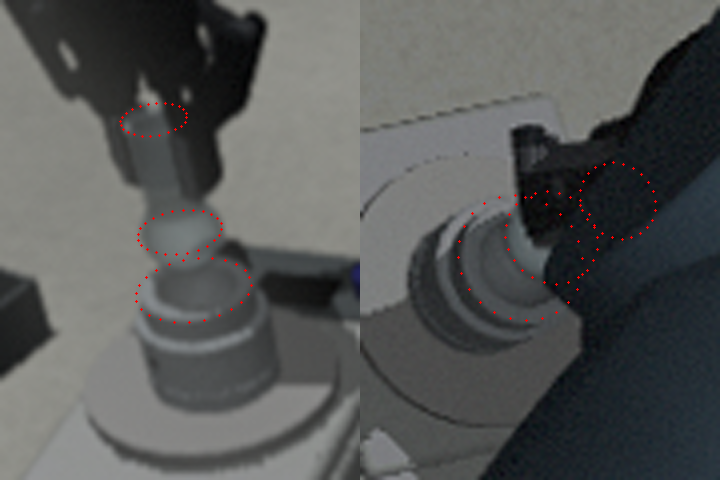

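Flask hangs upright over the well (mouth at (153,120), bulb at (180,233), insert rim centre about (195,290) in the left half). Correct ~1 mm and lower.

Request:
move_arm:
  moves:
    - {"gripper": 20,"x": 0.13,"y": 0.05,"z": 1,"roll": 0}
    - {"gripper": 20,"x": 0,"y": 0,"z": 0.8,"roll": 0}
    - {"gripper": 20,"x": 0,"y": 0,"z": 0.5,"roll": 0}
    - {"gripper": 20,"x": 0,"y": 0,"z": 0.3,"roll": 0}
    - {"gripper": 20,"x": 0,"y": 0,"z": 0,"roll": 0}

```text
time_s: 25.05
eef_pos: [0.5025, -0.3032, 0.3617]
eef_rot: [-0.0, 0.708, -0.706, -0.0]
wrist_force: [0.3, -0.1, 0.3]
opening: 0.326
```

Request:
move_arm:
  moves:
    - {"gripper": 20,"x": 0,"y": 0,"z": 0.2,"roll": 0}
    - {"gripper": 20,"x": 0,"y": 0,"z": 0,"roll": 0}
    - {"gripper": 20,"x": 0,"y": 0,"z": 0.2,"roll": 0}
    - {"gripper": 20,"x": 0,"y": 0,"z": 0,"roll": 0}

```text
time_s: 25.55
eef_pos: [0.5023, -0.3032, 0.3582]
eef_rot: [0.0, 0.708, -0.706, -0.0]
wrist_force: [-3.6, 0.1, 4.7]
opening: 0.331
```

Request:
move_arm:
  moves:
    - {"gripper": 20,"x": 0,"y": 0,"z": -0.25,"roll": 0}
    - {"gripper": 20,"x": -0.13,"y": 0.07,"z": 0,"roll": 0}
    - {"gripper": 20,"x": 0,"y": 0,"z": 0.25,"roll": 0}
    - {"gripper": 20,"x": 0,"y": 0,"z": 0,"roll": 0}
    - {"gripper": 20,"x": 0,"y": 0,"z": 0,"roll": 0}

```text
time_s: 26.18
eef_pos: [0.5018, -0.3019, 0.3578]
eef_rot: [-0.0, 0.708, -0.706, -0.0]
wrist_force: [-0.0, -0.1, -0.0]
opening: 0.33
```

Request:
move_arm:
  moves:
    - {"gripper": 20,"x": 0,"y": 0,"z": 0.1,"roll": 0}
    - {"gripper": 20,"x": 0,"y": 0,"z": 0,"roll": 0}
    - {"gripper": 20,"x": 0,"y": 0,"z": 0,"roll": 0}

```text
time_s: 26.55
eef_pos: [0.5018, -0.302, 0.357]
eef_rot: [0.0, 0.708, -0.706, 0.0]
wrist_force: [-1.2, -1.0, -0.4]
opening: 0.327
```

Free again and lower. Continue in small steps.

Request:
move_arm:
  moves:
    - {"gripper": 20,"x": 0,"y": 0,"z": 0.1,"roll": 0}
    - {"gripper": 20,"x": 0,"y": 0,"z": 0,"roll": 0}
    - {"gripper": 20,"x": 0,"y": 0,"z": 0,"roll": 0}

```text
time_s: 26.92
eef_pos: [0.5018, -0.302, 0.3561]
eef_rot: [0.0, 0.708, -0.706, 0.0]
wrist_force: [-2.9, -1.4, 2.1]
opening: 0.33
```

Request:
move_arm:
  moves:
    - {"gripper": 20,"x": 0,"y": 0,"z": 0.1,"roll": 0}
    - {"gripper": 20,"x": 0,"y": 0,"z": 0,"roll": 0}
    - {"gripper": 20,"x": 0,"y": 0,"z": 0,"roll": 0}

```text
time_s: 27.3
eef_pos: [0.5018, -0.302, 0.355]
eef_rot: [0.0, 0.708, -0.706, 0.0]
wrist_force: [-4.0, -0.3, 3.3]
opening: 0.329
```

Request:
move_arm:
  moves:
    - {"gripper": 20,"x": 0,"y": 0,"z": -0.15,"roll": 0}
    - {"gripper": 20,"x": 0,"y": 0.1,"z": 0,"roll": 0}
    - {"gripper": 20,"x": 0,"y": 0,"z": 0.15,"roll": 0}
    - {"gripper": 20,"x": 0,"y": 0,"z": 0,"roll": 0}
    - {"gripper": 20,"x": 0,"y": 0,"z": 0,"roll": 0}

```text
time_s: 27.92
eef_pos: [0.5009, -0.3019, 0.3549]
eef_rot: [-0.0, 0.708, -0.706, -0.0]
wrist_force: [0.3, -0.4, -0.7]
opening: 0.327
```

Request:
move_arm:
  moves:
    - {"gripper": 20,"x": 0,"y": 0,"z": 0.1,"roll": 0}
    - {"gripper": 20,"x": 0,"y": 0,"z": 0,"roll": 0}
    - {"gripper": 20,"x": 0,"y": 0,"z": 0,"roll": 0}

```text
time_s: 28.3
eef_pos: [0.5008, -0.3019, 0.354]
eef_rot: [-0.0, 0.708, -0.706, 0.0]
wrist_force: [-0.0, -0.3, -0.2]
opening: 0.333
```

Request:
move_arm:
  moves:
    - {"gripper": 20,"x": 0,"y": 0,"z": 0.1,"roll": 0}
    - {"gripper": 20,"x": 0,"y": 0,"z": 0,"roll": 0}
    - {"gripper": 20,"x": 0,"y": 0,"z": 0,"roll": 0}

```text
time_s: 28.68
eef_pos: [0.5008, -0.3019, 0.353]
eef_rot: [-0.0, 0.708, -0.706, 0.0]
wrist_force: [-0.4, 0.9, -0.6]
opening: 0.33
```

Request:
move_arm:
  moves:
    - {"gripper": 20,"x": 0,"y": 0,"z": 0.1,"roll": 0}
    - {"gripper": 20,"x": 0,"y": 0,"z": 0,"roll": 0}
    - {"gripper": 20,"x": 0,"y": 0,"z": 0,"roll": 0}

```text
time_s: 29.05
eef_pos: [0.5009, -0.302, 0.3529]
eef_rot: [0.0, 0.708, -0.706, 0.0]
wrist_force: [-2.1, 2.0, 4.5]
opening: 0.33
```

Firm vertical contact at 0.3529, exactly the seated height (bulb centre 155 mm). Release, retreat, and go above the adapter with a half-open gripper (to clear the stopper).

Request:
move_arm:
  moves:
    - {"gripper": 20,"x": 0,"y": 0,"z": -0.08,"roll": 0}
    - {"gripper": 50,"x": 0,"y": 0,"z": 0,"roll": 0}
    - {"gripper": 80,"x": 0,"y": 0,"z": 0,"roll": 0}
    - {"gripper": 80,"x": 0,"y": 0,"z": 0,"roll": 0}
    - {"gripper": 80,"x": 0,"y": 0,"z": 0,"roll": 0}

```text
time_s: 29.68
eef_pos: [0.5008, -0.3019, 0.3527]
eef_rot: [0.0, 0.708, -0.706, -0.0]
wrist_force: [0.1, -0.7, 0.3]
opening: 0.801
```

Request:
move_arm:
  moves:
    - {"gripper": 80,"x": 0,"y": 0,"z": -2,"roll": 0}
    - {"gripper": 80,"x": 0,"y": 0,"z": -5,"roll": 0}
    - {"gripper": 45,"x": -3.7,"y": 0.6,"z": 0,"roll": 0}
    - {"gripper": 45,"x": -5,"y": 0.8,"z": 0,"roll": 0}
    - {"gripper": 45,"x": -5,"y": 0.8,"z": 0,"roll": 0}

```text
time_s: 30.3
eef_pos: [0.4781, -0.1638, 0.4229]
eef_rot: [-0.0, 0.708, -0.707, 0.0]
wrist_force: [1.1, 0.3, -0.7]
opening: 0.451
```

Request:
move_arm:
  moves:
    - {"gripper": 45,"x": -5,"y": 0.8,"z": 0,"roll": 0}
    - {"gripper": 45,"x": -5,"y": 0.8,"z": 0,"roll": 0}
    - {"gripper": 45,"x": -3.5,"y": 0.6,"z": 3,"roll": 0}
    - {"gripper": 45,"x": -1.55,"y": 0.2,"z": 5,"roll": 0}
    - {"gripper": 45,"x": 0,"y": 0,"z": 5,"roll": 0}

```text
time_s: 30.92
eef_pos: [0.454, -0.0132, 0.2921]
eef_rot: [-0.001, 0.709, -0.705, 0.001]
wrist_force: [-0.1, -0.7, 0.7]
opening: 0.451
```

Request:
move_arm:
  moves:
    - {"gripper": 45,"x": 0,"y": 0,"z": 0,"roll": 0}
    - {"gripper": 45,"x": 0,"y": 0,"z": 0,"roll": 0}

```text
time_s: 31.18
eef_pos: [0.455, -0.0149, 0.2945]
eef_rot: [-0.0, 0.708, -0.706, 0.001]
wrist_force: [-0.3, -0.0, -0.4]
opening: 0.448
```

```bash
python3 - <<'E'
from h import *
o=ctrl.get_obs();p=o['eef_pos'];print(p,o['opening'])
cs=[ctrl.camera(n) for n in("scene","top")]
def sub(c,P,w,k,pts):
    u=w2px(c,P)[0].astype(int); x0,y0=max(u[0]-w,0),max(u[1]-w,0)
    im=cv2.resize(c["img"][y0:y0+2*w,x0:x0+2*w,::-1],(2*w*k,2*w*k),interpolation=cv2.INTER_CUBIC)
    for q in pts:
        v=(w2px(c,q)[0]-[x0,y0]+.5)*k; cv2.circle(im,tuple(int(t) for t in v),1,(0,0,255),-1)
    return im
r1=ring(p[0],p[1],.042,.031,24)+[(p[0],p[1],.092)]; r2=ring(.5008,-.302,.2185,.031,24)+ring(.502,-.3019,.153,.058,24)
top=np.hstack([sub(c,(p[0],p[1],.07),25,6,r1) for c in cs]); bot=np.hstack([sub(c,(.502,-.3013,.18),25,6,r2) for c in cs])
cv2.imwrite("pics/a1.png",np.vstack([top,bot]))
E
```

```text
[ 0.45503224 -0.01492411  0.29448097] 0.44777742641678603
```

View pics/a1.png

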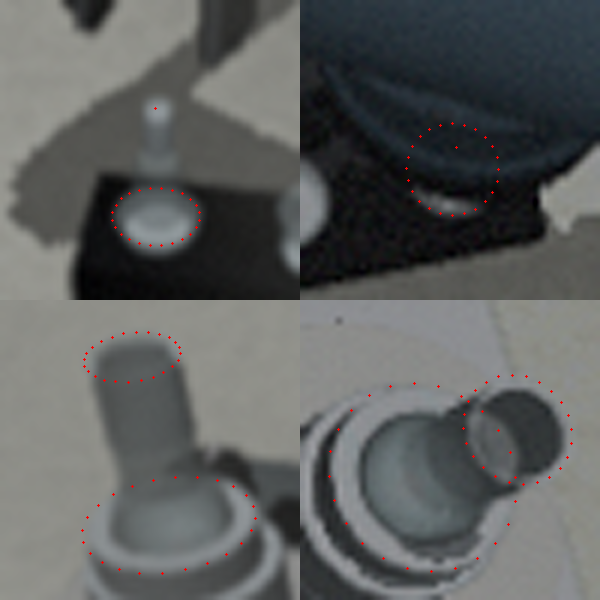

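Adapter is right under the tool (nipple tip (157,108), collar (155,217)). The flask's mouth seems ~2 mm toward -x of prediction; look closer.

```bash
python3 - <<'E'
from h import *
cs=[ctrl.camera(n) for n in("scene","top")]
ims=[]
for c in cs:
    u=w2px(c,(.5008,-.302,.19))[0].astype(int); w=20;k=20; x0,y0=u-w; print(x0,y0)
    im=cv2.resize(c["img"][y0:y0+2*w,x0:x0+2*w,::-1],(400,400),interpolation=cv2.INTER_CUBIC); k=10
    im=cv2.convertScaleAbs(im,alpha=1.5)
    for q in ring(.5008,-.302,.2185,.031,16)+[(.5008,-.302,.155+.0*i) for i in range(1)]:
        v=(w2px(c,q)[0]-[x0,y0]+.5)*k; cv2.circle(im,tuple(int(t) for t in v),2,(0,0,255),-1)
    ims.append(im)
    for d in((.002,0,0),(0,.002,0)): print(((w2px(c,np.array((.5008,-.302,.2185))+d)-w2px(c,(.5008,-.302,.2185)))[0]*10).round(1))
cv2.imwrite("pics/m1.png",np.hstack(ims))
E
```

```text
96 99
[-6.  5.]
[8.6 2.1]
443 190
[ -1.2 -11.7]
[-11.6  -0.1]
```

View pics/m1.png

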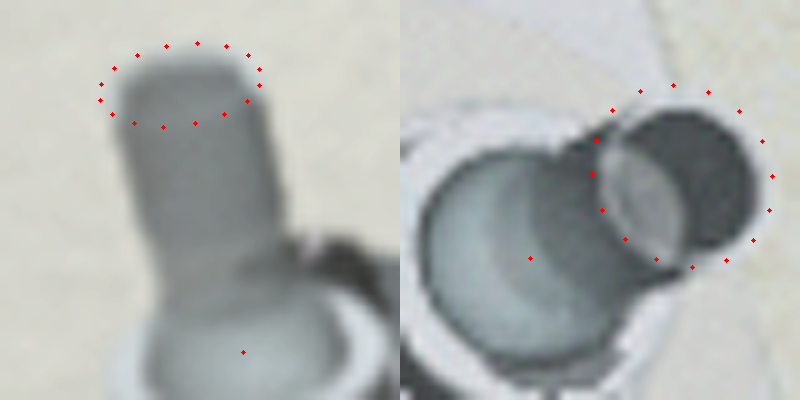

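Close look: the flask mouth (bore centre ≈(680,182) right half) is only ~1 mm off, at about (0.500,-0.301), and upright within ~1°. Grasp the adapter tube.

Request:
move_arm:
  moves:
    - {"gripper": 45,"x": 0,"y": 0,"z": 3.5,"roll": 0}
    - {"gripper": 45,"x": 0,"y": 0,"z": 2.5,"roll": 0}
    - {"gripper": 45,"x": 0,"y": 0,"z": 1.6,"roll": 0}
    - {"gripper": 45,"x": 0,"y": 0,"z": 0,"roll": 0}
    - {"gripper": 45,"x": 0,"y": 0,"z": 0,"roll": 0}

```text
time_s: 32.0
eef_pos: [0.4548, -0.0147, 0.2178]
eef_rot: [-0.0, 0.708, -0.706, 0.001]
wrist_force: [0.1, -0.5, -0.4]
opening: 0.452
```

Request:
move_arm:
  moves:
    - {"gripper": 30,"x": 0,"y": 0,"z": 0,"roll": 0}
    - {"gripper": 10,"x": 0,"y": 0,"z": 0,"roll": 0}
    - {"gripper": 10,"x": 0,"y": 0,"z": 0,"roll": 0}
    - {"gripper": 10,"x": 0,"y": 0,"z": 0,"roll": 0}
    - {"gripper": 10,"x": 0,"y": 0,"z": 0,"roll": 0}

```text
time_s: 32.62
eef_pos: [0.4546, -0.0146, 0.2178]
eef_rot: [-0.0, 0.708, -0.706, 0.001]
wrist_force: [-1.5, -0.2, 5.9]
opening: 0.182
```

Request:
move_arm:
  moves:
    - {"gripper": 10,"x": 0,"y": 0,"z": 0,"roll": 0}
    - {"gripper": 10,"x": 0,"y": 0,"z": 0,"roll": 0}

```text
time_s: 32.88
eef_pos: [0.4546, -0.0146, 0.2178]
eef_rot: [-0.0, 0.708, -0.706, 0.001]
wrist_force: [-2.0, 0.4, 5.2]
opening: 0.187
```

Request:
move_arm:
  moves:
    - {"gripper": 10,"x": 0,"y": 0,"z": -2,"roll": 0}
    - {"gripper": 10,"x": 0,"y": 0,"z": -5,"roll": 0}
    - {"gripper": 10,"x": 0,"y": 0,"z": -6,"roll": 0}
    - {"gripper": 10,"x": 0,"y": 0,"z": -6,"roll": 0}
    - {"gripper": 10,"x": 0,"y": 0,"z": -4.7,"roll": 0}

```text
time_s: 33.5
eef_pos: [0.4539, -0.0144, 0.4571]
eef_rot: [-0.001, 0.708, -0.706, 0.001]
wrist_force: [1.1, 0.5, -0.7]
opening: 0.188
```

Request:
move_arm:
  moves:
    - {"gripper": 10,"x": 3,"y": -0.5,"z": 0,"roll": 0}
    - {"gripper": 10,"x": 5,"y": -0.8,"z": 0,"roll": 0}
    - {"gripper": 10,"x": 5,"y": -0.8,"z": 0,"roll": 0}
    - {"gripper": 10,"x": 5,"y": -0.8,"z": 0,"roll": 0}
    - {"gripper": 10,"x": 5,"y": -0.8,"z": 0,"roll": 0}

```text
time_s: 34.12
eef_pos: [0.4916, -0.246, 0.4542]
eef_rot: [-0.0, 0.708, -0.706, 0.0]
wrist_force: [0.6, 1.1, 0.5]
opening: 0.185
```

Request:
move_arm:
  moves:
    - {"gripper": 10,"x": 3.7,"y": -0.5,"z": 0,"roll": 0}
    - {"gripper": 10,"x": 2,"y": -0.3,"z": 0,"roll": 0}
    - {"gripper": 10,"x": 0,"y": 0,"z": 0,"roll": 0}
    - {"gripper": 10,"x": 0,"y": 0,"z": 0,"roll": 0}

```text
time_s: 34.62
eef_pos: [0.4999, -0.3003, 0.4538]
eef_rot: [-0.0, 0.708, -0.706, -0.0]
wrist_force: [0.8, 0.8, -0.3]
opening: 0.192
```

```bash
python3 - <<'E'
from h import *
o=ctrl.get_obs();p=o['eef_pos'];print(p,o['opening'],o['wrist_force'])
b=p[2]-.1818; print("collar",b)
pair("n1.png",ring(p[0],p[1],b,.031,16)+ring(p[0],p[1],b-.029,.018,16)+ring(.500,-.3012,.2185,.031,16),(.50,-.3012,.23),k=8,w=25,hh=35)
E
```

```text
[ 0.49985263 -0.30026001  0.45380574] 0.19161163328012568 [ 0.76497401  0.81863402 -0.29490927]
collar 0.27200574238399877
scene crop origin 87 66
top crop origin 448 170
```

View pics/n1.png

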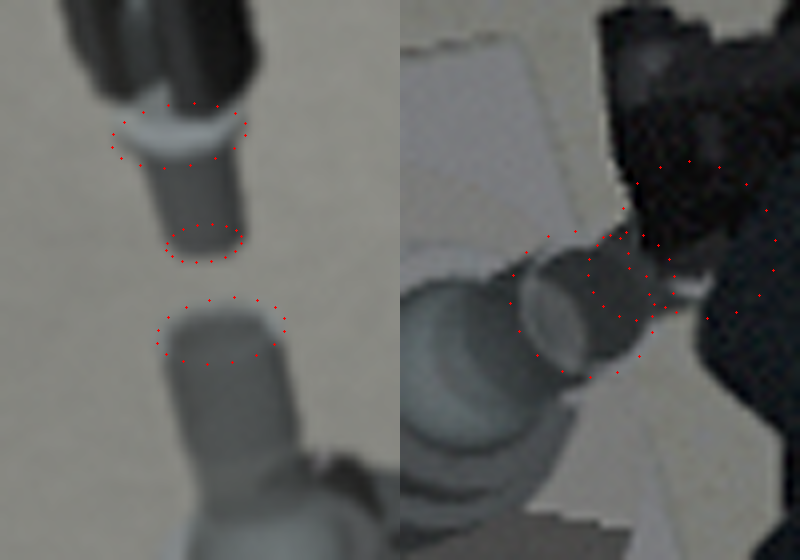

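Left half: adapter vertical, tip at (203,245) over the mouth (222,330) along the view's vertical; both match predicted rings within ~1 mm. Lower it in steps.

Request:
move_arm:
  moves:
    - {"gripper": 10,"x": 0.06,"y": 0,"z": 1.5,"roll": 0}
    - {"gripper": 10,"x": 0,"y": 0,"z": 0.8,"roll": 0}
    - {"gripper": 10,"x": 0,"y": 0,"z": 0.4,"roll": 0}
    - {"gripper": 10,"x": 0,"y": 0,"z": 0.3,"roll": 0}
    - {"gripper": 10,"x": 0,"y": 0,"z": 0,"roll": 0}

```text
time_s: 35.35
eef_pos: [0.4998, -0.3021, 0.4236]
eef_rot: [-0.0, 0.708, -0.706, -0.0]
wrist_force: [-0.0, -0.3, 0.0]
opening: 0.191
```

Request:
move_arm:
  moves:
    - {"gripper": 10,"x": 0,"y": 0,"z": 0.3,"roll": 0}
    - {"gripper": 10,"x": 0,"y": 0,"z": 0.3,"roll": 0}
    - {"gripper": 10,"x": 0,"y": 0,"z": 0,"roll": 0}
    - {"gripper": 10,"x": 0,"y": 0,"z": 0,"roll": 0}

```text
time_s: 35.85
eef_pos: [0.4998, -0.302, 0.4178]
eef_rot: [-0.0, 0.708, -0.706, 0.0]
wrist_force: [0.8, -0.0, -0.5]
opening: 0.187
```

Request:
move_arm:
  moves:
    - {"gripper": 10,"x": -0.08,"y": 0,"z": 0.3,"roll": 0}
    - {"gripper": 10,"x": 0,"y": 0,"z": 0.3,"roll": 0}
    - {"gripper": 10,"x": 0,"y": 0,"z": 0.2,"roll": 0}
    - {"gripper": 10,"x": 0,"y": 0,"z": 0,"roll": 0}
    - {"gripper": 10,"x": 0,"y": 0,"z": 0,"roll": 0}

```text
time_s: 36.48
eef_pos: [0.4998, -0.3012, 0.4098]
eef_rot: [0.0, 0.708, -0.706, 0.0]
wrist_force: [-0.5, 0.5, -0.5]
opening: 0.188
```

Request:
move_arm:
  moves:
    - {"gripper": 10,"x": 0,"y": 0,"z": 0.2,"roll": 0}
    - {"gripper": 10,"x": 0,"y": 0,"z": 0.1,"roll": 0}
    - {"gripper": 10,"x": 0,"y": 0,"z": 0,"roll": 0}
    - {"gripper": 10,"x": 0,"y": 0,"z": 0,"roll": 0}

```text
time_s: 36.98
eef_pos: [0.4998, -0.3012, 0.4068]
eef_rot: [-0.0, 0.708, -0.706, -0.0]
wrist_force: [0.3, -1.5, -0.7]
opening: 0.184
```

Request:
move_arm:
  moves:
    - {"gripper": 10,"x": 0,"y": 0,"z": 0.2,"roll": 0}
    - {"gripper": 10,"x": 0,"y": 0,"z": 0.1,"roll": 0}
    - {"gripper": 10,"x": 0,"y": 0,"z": 0,"roll": 0}
    - {"gripper": 10,"x": 0,"y": 0,"z": 0,"roll": 0}

```text
time_s: 37.48
eef_pos: [0.4998, -0.3012, 0.4038]
eef_rot: [-0.0, 0.708, -0.706, -0.0]
wrist_force: [0.6, 0.1, -0.9]
opening: 0.186
```

Request:
move_arm:
  moves:
    - {"gripper": 10,"x": 0,"y": 0,"z": 0.15,"roll": 0}
    - {"gripper": 10,"x": 0,"y": 0,"z": 0.05,"roll": 0}
    - {"gripper": 10,"x": 0,"y": 0,"z": 0,"roll": 0}
    - {"gripper": 10,"x": 0,"y": 0,"z": 0,"roll": 0}

```text
time_s: 37.98
eef_pos: [0.4998, -0.3012, 0.4018]
eef_rot: [0.0, 0.708, -0.706, -0.0]
wrist_force: [0.4, 0.2, 0.0]
opening: 0.186
```

Request:
move_arm:
  moves:
    - {"gripper": 10,"x": 0,"y": 0,"z": 0.1,"roll": 0}
    - {"gripper": 10,"x": 0,"y": 0,"z": 0,"roll": 0}
    - {"gripper": 10,"x": 0,"y": 0,"z": 0,"roll": 0}

```text
time_s: 38.35
eef_pos: [0.4998, -0.3012, 0.4008]
eef_rot: [-0.0, 0.708, -0.706, -0.0]
wrist_force: [-0.5, 0.2, -0.8]
opening: 0.187
```

Request:
move_arm:
  moves:
    - {"gripper": 10,"x": 0,"y": 0,"z": 0.07,"roll": 0}
    - {"gripper": 10,"x": 0,"y": 0,"z": 0,"roll": 0}
    - {"gripper": 10,"x": 0,"y": 0,"z": 0,"roll": 0}

```text
time_s: 38.72
eef_pos: [0.4999, -0.3013, 0.4003]
eef_rot: [-0.0, 0.708, -0.706, 0.0]
wrist_force: [0.0, 0.0, 2.8]
opening: 0.191
```

Request:
move_arm:
  moves:
    - {"gripper": 10,"x": 0,"y": 0,"z": 0.06,"roll": 0}
    - {"gripper": 10,"x": 0,"y": 0,"z": 0,"roll": 0}
    - {"gripper": 10,"x": 0,"y": 0,"z": 0,"roll": 0}

```text
time_s: 39.1
eef_pos: [0.5, -0.3013, 0.4001]
eef_rot: [-0.0, 0.708, -0.706, 0.001]
wrist_force: [-0.0, -0.7, 5.5]
opening: 0.186
```

Request:
move_arm:
  moves:
    - {"gripper": 10,"x": 0,"y": 0,"z": -0.08,"roll": 0}
    - {"gripper": 30,"x": 0,"y": 0,"z": 0,"roll": 0}
    - {"gripper": 60,"x": 0,"y": 0,"z": 0,"roll": 0}
    - {"gripper": 60,"x": 0,"y": 0,"z": 0,"roll": 0}
    - {"gripper": 60,"x": 0,"y": 0,"z": 0,"roll": 0}

```text
time_s: 39.72
eef_pos: [0.4998, -0.3012, 0.4]
eef_rot: [0.0, 0.708, -0.706, -0.0]
wrist_force: [-0.2, -0.1, -0.3]
opening: 0.599
```

Request:
move_arm:
  moves:
    - {"gripper": 60,"x": 0,"y": 0,"z": -2,"roll": 0}
    - {"gripper": 60,"x": 0,"y": 0,"z": -5,"roll": 0}
    - {"gripper": 60,"x": 0,"y": 0,"z": -3,"roll": 0}
    - {"gripper": 60,"x": -4,"y": 3,"z": 0,"roll": 0}
    - {"gripper": 60,"x": -4,"y": 4,"z": 0,"roll": 0}

```text
time_s: 40.35
eef_pos: [0.4291, -0.2208, 0.5004]
eef_rot: [-0.0, 0.708, -0.706, 0.0]
wrist_force: [0.2, -0.1, 1.0]
opening: 0.599
```

Request:
move_arm:
  moves:
    - {"gripper": 60,"x": -4,"y": 4,"z": 0,"roll": 0}
    - {"gripper": 60,"x": -4,"y": 3,"z": 0,"roll": 0}
    - {"gripper": 60,"x": -5,"y": 0,"z": 0,"roll": 0}
    - {"gripper": 60,"x": -3,"y": 0,"z": 0,"roll": 0}
    - {"gripper": 60,"x": 0,"y": 0,"z": 0,"roll": 0}

```text
time_s: 40.98
eef_pos: [0.3589, -0.06, 0.5007]
eef_rot: [-0.0, 0.709, -0.705, 0.001]
wrist_force: [0.8, -0.4, 0.3]
opening: 0.598
```

```bash
python3 - <<'E'
from h import *
print(ctrl.get_obs()['eef_pos'])
cs=pair("z1.png",ring(.4998,-.3012,.2185,.031,16)+ring(.4998,-.3012,.2745,.009,6),(.50,-.3012,.20),k=6,w=33,hh=45)
full=cv2.resize(cs[0]["img"][:,:,::-1],(400,300)); full2=cv2.resize(cs[1]["img"][:,:,::-1],(400,300))
a=cv2.imread("pics/z1.png"); a=cv2.resize(a,(440,300))
b=cv2.imread("pics/z1.png"); h1=cv2.resize(b,(400,int(b.shape[0]*400/b.shape[1])))
cv2.imwrite("pics/z1.png",np.vstack([np.hstack([full,full2]),np.hstack([h1[:300],np.zeros((h1[:300].shape[0],400,3),np.uint8)])]) if 0 else np.vstack([np.hstack([full2,full])[:240],cv2.resize(b,(800,550))[:360]]))
E
```

```text
[ 0.35894046 -0.05999716  0.50067362]
scene crop origin 83 69
top crop origin 432 165
```

View pics/z1.png

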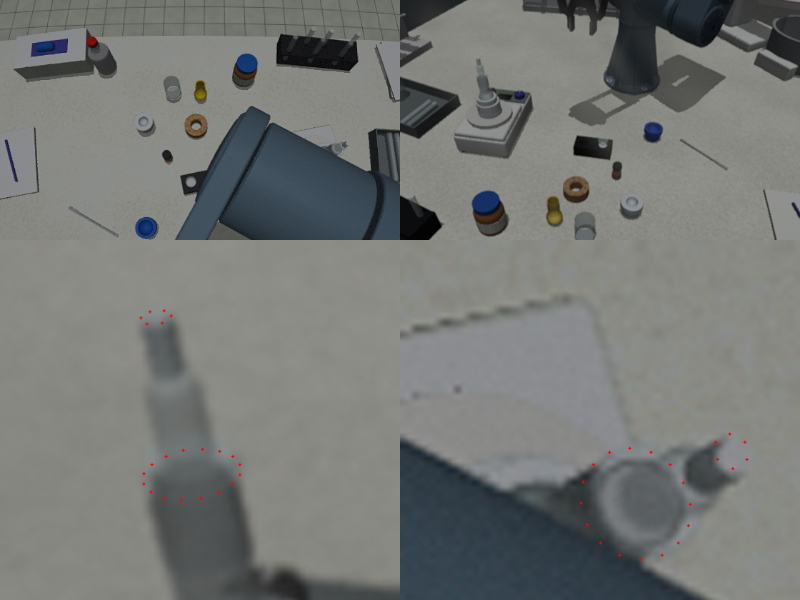

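Last picture: the stack stands upright on the hotplate (scene view (483,100)). The adapter collar sits on the flask mouth ring (193,475) and the nipple tip is at its predicted place (157,317). Stopper, vial, small insert and the look-alikes are where they were. Handing in.

```bash
python3 -c "
from bench import ctrl
print(ctrl.hand_in(), ctrl.get_obs()['time_s'])"
```

```text
the job is handed in; nothing more can be done
the job is handed in; nothing more can be done
```

The heating stack is set up on the hotplate in the order you asked for, and the job was handed in at about 41 s; the hand-in gives no verdict. Each piece was lowered in small steps until the force showed contact, and let go before I fetched the next.

- **Block:** it stands in the middle of the plate, centred to about 1 mm in both camera views.
- **Insert:** the wide-well insert is in the block, and contact came at 0.308 m (expected 0.3082 m).
- **Flask:** it touched the edge of the well twice on the way in, with under 5 N. After shifting it about 2 mm it seated at 0.3529 m (expected 0.3527 m).
- **Adapter:** it is fully home in the neck, with contact at 0.4003 m, exactly as expected.

The last picture shows the stack upright and the gripper well clear. The small insert, stopper, vial and look-alikes are where they stood.

Two checks disagreed slightly. The two cameras differed by 2–3 mm on most objects, and more on a few such as the block and the plate, so I averaged them. The flask's mouth also appeared about 1 mm off its expected position, possibly a tilt of about 1°, but the adapter still went in freely.

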